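# Turn a thermostat over in the turnover jig

## Robot

A 6-joint arm with a two-finger parallel gripper is mounted at the origin on the work surface; the furniture and walls round the work are solid. World frame = base frame: x ahead of the robot, y to its left, z up, the work surface at z = 0. Lengths are in m, angles in rad, forces in N, time in s.
With the tool pointing down it reaches from about 0.325 to 0.775 m from the base axis. Payload 5.5 kg.
Tool frame: the origin (TCP) lies between the finger pads; the fingertips stand 8 mm ahead of it and the grasp point (between the pads) lies 11 mm behind it (tcp_to_tips is the distance from the TCP to the fingertips, in m); z points along the fingers, y is the line along which they close (so a half turn about z gives the same grasp; the last joint's range is limited). The gripper opens to 88 mm and grips with 3 to 60 N. Pads are 20 mm wide; open, the fingers measure 115 mm over their backs; the gripper's body (75 mm by 178 mm) begins 61 mm behind the grasp point.
Start: joints at [1.056, 0.091, 1.231, -0, 1.82, -0.057], TCP at [0.265, 0.538, 0.231] pointing down, gripper open.
Joint ranges: [-2.87, 2.87], [-0.86, 2.18], [0.17, 2.46], [-1.51, 4.65], [0.06, 2.69], [-2.65, 2.65]. Speed limits (rad/s): [2.57, 2.57, 3.01, 3.14, 3.14, 3.14].

## Interface

Orientations are given as a unit quaternion [w, x, y, z].
In Python, from bench import * gives the robot as it stands. Calls block until the motion is done:
- move_to(position, orientation): joint-space move of the TCP to a pose.
- move_l(position, speed=0.15, orientation=None): straight line of the TCP; orientation=None keeps the orientation; speed is the mean speed in m/s.
- movej(angles): joint-space move.
- gripper_open() and close(): open the fingers fully, or close them until they stop; the grip force is fixed at half the most.
- hold(seconds).
- inverse_kinematics(position, orientation): joint angles nearest the present ones, or None.
- state(): the state.
- get_image(name): name is "scene" or "top" or "wrist"; returns a dict with "frame" (480x640x3 uint8, blue, green, red), "depth" (480x640 float32, m along the optical axis (not along the pixel's ray), 0 where there is no reading), "camera_matrix" (3x3 intrinsics, pixels), "k1" (the pictures are not rectified: a ray, as slopes to the right and down, at radius r is drawn at 1 + k1 r^2 times it, then the intrinsics apply), "view" (4x4, takes a point from world to camera coordinates). Camera axes: x right, y up, looking along -z (the intrinsics and any distortion apply to the point x, -y, -z); pixel columns grow to the right and rows downward; lengths in m; the calibration is good to about 2 mm. A picture is of the moment at which its call begins.
A pose or a line that the arm cannot do raises IKError and nothing moves.
- job_done(): hands the job in; it is judged then, once.
The state is a dict: "time": time; "joint_pos": joint angles; "dq": joint speeds; "joint_torque": joint torques, N m; "ee_pos": TCP position; "ee_rot": TCP orientation; "ft_force": force on the tool from outside, world axes, zero at the start; "moment": the same for the moment, N m; "finger_gap": finger opening in m; "finger_force": force on a finger pad.
Only numpy, scipy, OpenCV 4.12 (cv2) and the standard library are available. Lean on these libraries where they do the work, as an engineer would, in place of code of your own. Each camera call takes 0.05 s, during which the arm holds its last target. There are 200 camera calls.

## Task

Set the grey thermostat, knob up, into the pocket of the open orange leaf of the turnover jig. Then swing that leaf by its black bar all the way over, taking the blue cover down with it, and let go, so that the thermostat lies trapped in the closed jig with its knob down and its back showing through the leaf's window.

Things in the scene. Friction and masses are not known exactly. Their poses are not given: they have to be found in the camera images.
- thermostat_mid (a point): Loose grey box-shaped thermostat with a black round knob, knob up on the bench near a yellow and grey tin and a yellow tape measure. Box 36 mm along its x, 50 along its y, 26 high; knob 26 across rises 12 more (38 in all); 0.07 kg. Point: on the centre line 19 mm above the underside; z points to the knob. Grip across the box's 36 mm sides. Yaw within 35 deg of square to the world axes.
- nest_seat (a point): Centre of the pocket floor in the orange leaf, level, 30 mm above the bench when open. x along the hinge, y outward to the bar, z out of the pocket. Pocket 42 (x) by 58 (y) mm, walls 25 high with flared tops; thermostat's 50 mm side goes along y, either way round. Middle 40 mm of both x sides is open to the base plate (8 mm above bench) for fingers. Hinge line: 54 mm toward -y, 22 mm up.
- bail_grip (a point): Middle of the black round bar that swings the leaf; axes as nest_seat. 12 mm thick, along x (parallel to the hinge), 64 mm free between its end arms, 40 mm free to the leaf's plate. From the hinge line (52 mm above the bench) it lies 136 mm along y and 12 mm along -z: 40 mm high open, 64 closed, 189 half-way. Pinch from above, fingers either side; it can turn in the grip.
- leaf (a joint): Leaf angle about the hinge: 0 open, flat, pocket up; grows as the bar is lifted; 1.57 upright, where the part meets the blue cover (standing upright at the hinge, 135 mm high, tips of its 4 black pins over the hinge line), which then shuts on it and is pushed down with it; 3.14 (stop) fully over, pocket down. Both hinges are stiff, stay where left; the bar needs 2 to 7 N. Jig fixed, pose varies.
There are look-alikes about, which are no part of the job. Leave any green or pink look-alike of the part that bears thermostat_mid alone.

How it is judged:
On the way:
1. the thermostat sits knob up on the floor of the open leaf's pocket (value of joint leaf below 0.15 rad and distance between thermostat_mid and nest_seat below 0.027 m and horizontal distance between thermostat_mid and nest_seat below 0.012 m and angle between thermostat_mid's own z axis and vertical below 0.2 rad), for 0.2 s.
At the end, for the whole second after the job is handed in: The leaf is swung over to within 10 degrees of its stop and at rest, and the thermostat lies in its pocket upside down (knob down within 12 degrees), within 15 mm sideways of the pocket's centre (value of joint leaf above 2.97 rad and velocity of joint leaf between -0.05 and 0.05 rad/s and angle between thermostat_mid's own z axis and vertical above 2.93 rad and horizontal distance between thermostat_mid and nest_seat below 0.015 m and distance between thermostat_mid and nest_seat below 0.035 m); the robot touches nothing.
It also fails if it takes over 64 s, if anything falls off the work surface, if the arm or the gripper's body presses on something with over 40 N, if the wrist force passes 120 N, or if a joint passes its speed limit or range.

## Working session

There is one attempt and no reset: what is moved stays moved. The work goes in short steps, each a Python script; the robot and the scene stay as the last script left them, time stands still between calls to the robot, and variables do not carry over. Pictures are saved under pics/ and viewed, at most 10 in all, crops included, and the job is handed in when it is done.

```bash
mkdir -p pics; ls; cat > h.py <<'E'
import numpy as np, cv2
from bench import *
def undist(im,px):
    K=im["camera_matrix"];k=im["k1"]
    p=np.atleast_2d(np.array(px,float))
    return cv2.undistortPoints(p.reshape(-1,1,2),K,np.array([k,0,0,0.])).reshape(-1,2)
def rays(im,px):
    n=undist(im,px);V=np.array(im["view"]);R=V[:3,:3];t=V[:3,3]
    d=np.c_[n[:,0],-n[:,1],-np.ones(len(n))]
    return -R.T@t, d@R
def onplane(im,px,z):
    o,d=rays(im,px); return o+d*((z-o[2])/d[:,2])[:,None]
def cloud(im,px):
    px=np.atleast_2d(px).astype(int);o,d=rays(im,px)
    return o+d*im["depth"][px[:,1],px[:,0]][:,None]
def down(yaw):  # tool z down, tool y at angle yaw from world y
    from scipy.spatial.transform import Rotation as R
    r=R.from_euler('z',yaw)*R.from_euler('x',np.pi)
    q=r.as_quat(); return [q[3],q[0],q[1],q[2]]
E
python3 - <<'E'
from h import *
s=state();print({k:np.round(v,3) for k,v in s.items()})
for n in ("scene","top"):
    im=get_image(n);cv2.imwrite(f"pics/{n}0.png",im["frame"])
    V=np.array(im["view"]);print(n,im["k1"],np.round(-V[:3,:3].T@V[:3,3],3),np.round(im["camera_matrix"],1).tolist(),np.round(V[:3,:3],2).tolist())
E
```

```text
pics
{'time': np.float64(0.0), 'joint_pos': array([ 1.056,  0.092,  1.232,  0.   ,  1.82 , -0.057]), 'dq': array([-0.   , -0.001,  0.001, -0.   , -0.002,  0.002]), 'joint_torque': array([-0.0000e+00, -4.4644e+01, -4.0645e+01,  7.0000e-02,  2.9000e-02,
       -0.0000e+00]), 'ee_pos': array([0.265, 0.538, 0.23 ]), 'ee_rot': array([-0.   ,  0.227,  0.974, -0.001]), 'ft_force': array([-0.01 , -0.268,  0.737]), 'moment': array([ 0.054,  0.013, -0.006]), 'finger_force': np.float64(0.0), 'finger_gap': np.float64(0.088)}
scene -0.011218465953071815 [0.161 0.293 0.701] [[553.6, 0.0, 321.5], [0.0, 553.6, 245.6], [0.0, 0.0, 1.0]] [[-0.71, -0.7, -0.01], [0.53, -0.55, 0.64], [-0.46, 0.45, 0.76]]
top -0.12514652010597624 [ 0.399 -0.085  0.909] [[538.1, 0.0, 312.9], [0.0, 538.1, 234.8], [0.0, 0.0, 1.0]] [[0.0, -1.0, 0.02], [0.99, 0.01, 0.16], [-0.16, 0.02, 0.99]]
```

View pics/top0.png

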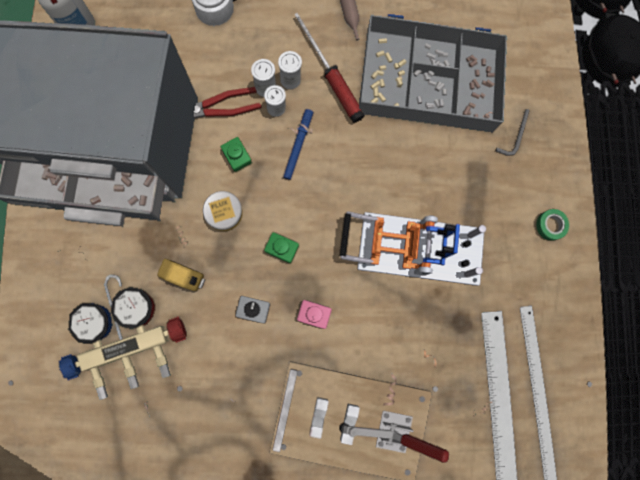

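View pics/scene0.png

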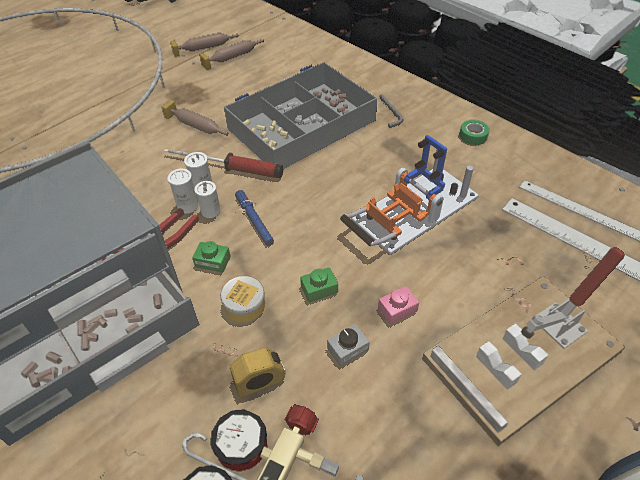

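Top view: grey box with black knob at (252,309), next to the tin at (222,211) and the tape at (181,275). The look-alikes are green at (236,154) and (281,247) and pink at (314,314). Only the (252,309) one is grey with a black knob, so that's the part. The jig is at (420,248), with its bar at (345,238) on the left (+y).

```bash
cat > m.py <<'E'
from h import *
im=get_image("top");f=im["frame"];hsv=cv2.cvtColor(f,cv2.COLOR_BGR2HSV).astype(int);D=im["depth"]
H,S,Vv=hsv[...,0],hsv[...,1],hsv[...,2]
yy,xx=np.mgrid[:480,:640]
def pix(m,x0,x1,y0,y1):
    m=m&(xx>=x0)&(xx<x1)&(yy>=y0)&(yy<y1)
    n,l,st,c=cv2.connectedComponentsWithStats(m.astype(np.uint8)); 
    i=1+np.argmax(st[1:,4]); return np.argwhere(l==i)[:,::-1]
def rect(P):
    c,wh,a=cv2.minAreaRect((P[:,:2]*1000).astype(np.float32)); return np.round(c,1),np.round(wh,1),round(a,1)
k=pix(Vv<60,235,270,292,325); c,r=cv2.minEnclosingCircle(k.astype(np.float32))
print("knob n",len(k),"encl",onplane(im,[c],.038)[0].round(4),"mean",onplane(im,[k.mean(0)],.038)[0].round(4),"z med",np.median(cloud(im,k)[:,2]))
# whole part: raised points by depth, not wood
allp=np.argwhere((xx>=225)&(xx<282)&(yy>=285)&(yy<330))[:,::-1]; C=cloud(im,allp)
t=C[(C[:,2]>.018)&(C[:,2]<.045)]; print("box depth",len(t),rect(t),"zmed",np.median(t[:,2]))
g=pix((S<50)&(Vv>60),225,282,285,330); print("box grey px->z.026",rect(onplane(im,g,.026)))
b=pix((Vv<70)&(S<90),330,357,205,270);Cb=cloud(im,b);print("bar n",len(b),rect(onplane(im,b,.044)),"mean",onplane(im,[b.mean(0)],.044)[0].round(4),"z",np.percentile(Cb[:,2],[10,50,90]).round(4))
o=pix((H<15)&(S>150)&(Vv>120),360,440,205,285);Co=cloud(im,o);print("orange",rect(Co),np.percentile(Co[:,2],[5,50,95]).round(3))
w=(S<40)&(Vv>190);n=pix(w,350,490,205,290);print("plate@8",rect(onplane(im,np.argwhere(w&(xx>=350)&(xx<490)&(yy>=205)&(yy<290))[:,::-1],.008)))
bl=pix((H>100)&(H<125)&(S>130),400,475,205,285);Cl=cloud(im,bl);print("blue",rect(Cl),np.percentile(Cl[:,2],[5,50,95]).round(3))
E
python3 m.py
python3 - <<'E'
import cv2,numpy as np
a=cv2.imread('pics/top0.png');s=cv2.imread('pics/scene0.png')
A=cv2.resize(a[200:330,225:495],None,fx=2.9,fy=2.9,interpolation=2)
cv2.imwrite('pics/c1.png',A)
B=cv2.resize(s[120:370,320:490],None,fx=2.4,fy=2.4,interpolation=2);cv2.imwrite('pics/c2.png',B)
E
```

```text
knob n 143 encl [ 0.4214 -0.0073  0.038 ] mean [ 0.4202 -0.0073  0.038 ] z med 0.03789870379887761
box depth 683 (array([421.7,  -7.9]), array([50.4, 36.5]), 77.5) zmed 0.026650907371993493
box grey px->z.026 (array([421.5,  -7.8]), array([51. , 36.1]), 77.2)
bar n 287 (array([ 543. , -157.6]), array([12. , 69.7]), 82.4) mean [ 0.5427 -0.1574  0.044 ] z [0.0421 0.0447 0.047 ]
orange (array([ 470.7, -199.2]), array([ 97.2, 251.3]), 53.3) [0.028 0.031 0.056]
plate@8 (array([ 530. , -294.9]), array([212.2, 106.1]), 82.6)
blue (array([ 520.1, -302.8]), array([29.8, 51.3]), 79.1) [0.059 0.1   0.138]
```

View pics/c1.png

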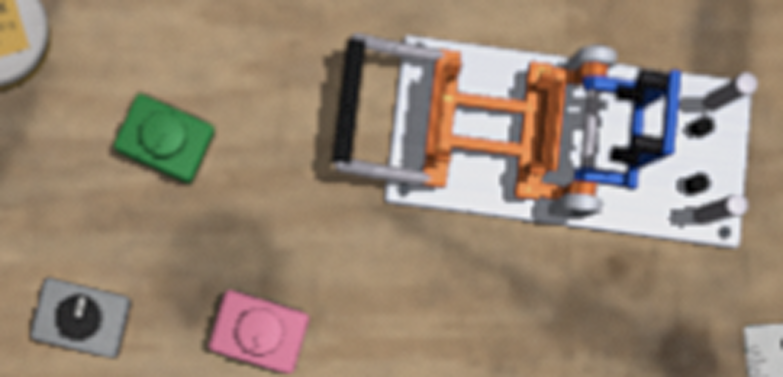

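View pics/c2.png

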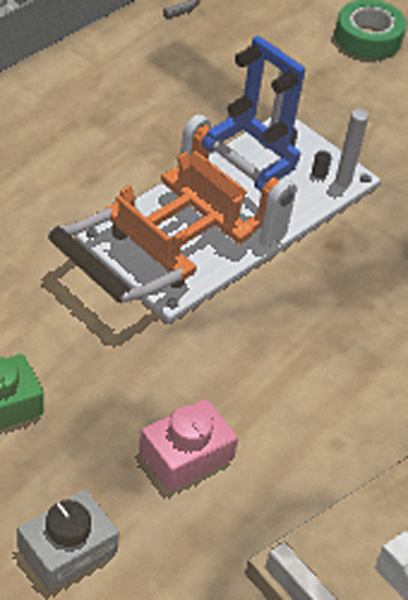

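The crop confirms it: the grey box with the black knob is the part, with pink on its right and green above. The jig is open, with the bar on its +y side. Next I check the jig geometry in the jig frame.

```bash
cat >> h.py <<'E'
from scipy.spatial.transform import Rotation as Rot
TH=np.radians(-7.5); JX=np.array([np.cos(TH),np.sin(TH),0]); JY=np.array([-np.sin(TH),np.cos(TH),0]); Z=np.array([0,0,1.])
BAR=np.array([.5436,-.1579,.040]); HINGE=BAR-.136*JY+.012*Z; NEST=HINGE+.054*JY-.022*Z
def barpos(th): return HINGE+JY*(.136*np.cos(th)+.012*np.sin(th))+Z*(.136*np.sin(th)-.012*np.cos(th))
def jf(P): d=P-NEST; return np.c_[d@JX,d@JY,P[:,2]]
E
python3 - <<'E'
from h import *
for n in ("top","scene"):
    im=get_image(n);hsv=cv2.cvtColor(im["frame"],cv2.COLOR_BGR2HSV).astype(int);H,S,V=hsv[...,0],hsv[...,1],hsv[...,2]
    px=np.argwhere(im["depth"]>0)[:,::-1];P=cloud(im,px);q=jf(P);h,s,v=[a[px[:,1],px[:,0]] for a in(H,S,V)]
    near=(abs(q[:,0])<.09)&(q[:,1]>-.2)&(q[:,1]<.13)
    def rep(name,m,f=lambda x:np.percentile(x,[2,50,98],axis=0)):
        m=m&near; print(n,name,m.sum(),(f(q[m])*1000).round(1).tolist() if m.sum()>5 else '')
    o=(h<15)&(s>140)&(v>80)
    rep("orange low",o&(q[:,2]<.036)&(q[:,2]>.02)&(abs(q[:,1])<.045))
    rep("outer wall top",o&(q[:,2]>.048)&(q[:,1]>.015)&(q[:,1]<.05))
    rep("inner wall top",o&(q[:,2]>.048)&(q[:,1]<-.015)&(q[:,1]>-.048))
    rep("bar",(v<70)&(s<100)&(q[:,2]>.03)&(q[:,1]>.065)&(q[:,1]<.1))
    rep("posts",(q[:,1]<-.115)&(q[:,2]>.03)&(s<80))
    rep("blue",(h>100)&(h<125)&(s>130)&(q[:,2]>.03))
print(NEST,HINGE)
for th in np.radians([0,45,90,145,180]):
    for yaw in (-7.5,172.5):
        j=inverse_kinematics(list(barpos(th)+[0,0,0.002]),down(np.radians(yaw))); print(round(np.degrees(th)),yaw,None if j is None else np.round(j,2))
E
```

```text
top orange low 590 [[-37.5, -42.5, 26.2], [-6.2, -18.9, 29.6], [36.5, 29.4, 33.4]]
top outer wall top 150 [[-27.2, 24.2, 48.3], [-0.2, 32.3, 53.2], [28.9, 36.2, 57.2]]
top inner wall top 202 [[-28.0, -47.1, 48.3], [2.1, -32.8, 52.9], [31.8, -22.9, 57.5]]
top bar 284 [[-33.7, 77.1, 40.2], [-1.8, 82.6, 44.6], [32.8, 87.7, 48.4]]
top posts 208 [[-39.3, -139.6, 31.0], [29.2, -132.2, 67.5], [39.9, -128.8, 76.0]]
top blue 347 [[-28.7, -78.7, 56.5], [0.7, -74.2, 86.3], [28.3, -49.6, 138.1]]
scene orange low 426 [[-40.4, -39.3, 24.3], [-10.1, -13.1, 30.4], [36.9, 33.5, 33.1]]
scene outer wall top 92 [[-29.8, 22.9, 49.7], [3.6, 33.9, 55.0], [26.8, 36.5, 58.0]]
scene inner wall top 195 [[-32.1, -47.2, 48.2], [1.9, -33.0, 53.4], [30.0, -23.8, 57.9]]
scene bar 117 [[-37.2, 77.2, 39.1], [-1.2, 86.0, 43.5], [33.0, 88.0, 48.6]]
scene posts 205 [[-40.4, -139.8, 31.2], [-35.6, -132.1, 53.4], [36.5, -129.2, 76.3]]
scene blue 199 [[-30.7, -79.9, 55.1], [0.9, -74.8, 70.1], [28.4, -48.9, 139.0]]
[ 0.53289685 -0.23919848  0.03      ] [ 0.52584844 -0.2927365   0.052     ]
0 -7.5 [-0.34  0.05  1.61 -0.    1.48  1.36]
0 172.5 [-0.34  0.05  1.61  0.    1.48 -1.78]
45 -7.5 [-0.4   0.02  1.47 -0.    1.66  1.31]
45 172.5 [-0.4   0.02  1.47  0.    1.66 -1.84]
90 -7.5 [-0.55  0.08  1.31 -0.    1.75  1.16]
90 172.5 [-0.55  0.08  1.31  0.    1.75 -1.99]
145 -7.5 [-0.71  0.22  1.25 -0.    1.68  0.99]
145 172.5 [-0.71  0.22  1.25  0.    1.68 -2.15]
180 -7.5 [-0.75  0.29  1.3  -0.    1.55  0.95]
180 172.5 [-0.75  0.29  1.3   0.    1.55 -2.19]
```

All sizes agree (walls ±36 mm, bar at +82 mm, wall tops at 55 mm, posts 76 mm high at ±36 mm). Next: pick the part.

```bash
python3 - <<'E'
from h import *
q=down(np.radians(77.4)); c=np.array([.4216,-.0078,0])
move_to(list(c+[0,0,.12]),q); move_l(list(c+[0,0,.012]),0.12); close()
s=state();print("grip",s["time"],s["finger_gap"],s["finger_force"],s["ft_force"].round(1) if hasattr(s["ft_force"],'round') else s["ft_force"])
move_l(list(c+[0,0,.16]),0.2)
qn=down(np.radians(82.5))
move_to(list(NEST+[0,0,.14]),qn)
s=state();print(s["time"],s["finger_gap"],np.round(s["ee_pos"],4))
im=get_image("top");cv2.imwrite("pics/t1.png",cv2.resize(im["frame"][150:330,330:500],None,fx=3,fy=3))
E
```

```text
grip 4.225 0.03574475314222899 30.000008940696716 [-0.7 -0.2 -0.5]
6.125 0.03555059178159513 [ 0.5327 -0.2381  0.1696]
```

```bash
python3 - <<'E'
from h import *
move_l(list(NEST+[0,0,.06]),0.12)
for dz in (.045,.03,.02,.015,.0125):
    move_l(list(NEST+[0,0,dz]),0.06); s=state(); print(dz,np.round(s["ee_pos"],4),np.round(s["ft_force"],1),round(s["finger_gap"],4))
    if np.linalg.norm(s["ft_force"])>20: print("contact");break
else:
    gripper_open(); hold(.2); move_l(list(NEST+[0,0,.14]),0.2)
    # back away so the cameras see
    move_to(list(BAR+.020*JY+[0,0,.14]),down(np.radians(-7.5)))
print(state()["time"])
im=get_image("top");cv2.imwrite("pics/t2.png",cv2.resize(im["frame"][190:300,330:500],None,fx=3,fy=3))
im2=get_image("scene");cv2.imwrite("pics/s2.png",cv2.resize(im2["frame"][120:280,320:500],None,fx=3,fy=3))
P=cloud(im2,np.argwhere(im2["depth"]>0)[:,::-1]);g=jf(P);m=(abs(g[:,0])<.03)&(abs(g[:,1])<.026)&(g[:,2]>.045);print(np.percentile(g[m][:,2],[50,90,98]).round(4))
E
```

```text
0.045 [ 0.5326 -0.2391  0.0744] [ 0.   0.2 -0.9] 0.0358
0.03 [ 0.5325 -0.239   0.0592] [-0.2  0.2 -0.3] 0.0363
0.02 [ 0.5325 -0.239   0.0493] [-0.2 -0.1  0.1] 0.0356
0.015 [ 0.5327 -0.2391  0.0446] [-0.2 -0.2  0.2] 0.036
0.0125 [ 0.5328 -0.2392  0.0424] [ 0.2  0.4 -0.6] 0.0359
12.0667
[0.0582 0.2958 0.2965]
```

View pics/s2.png

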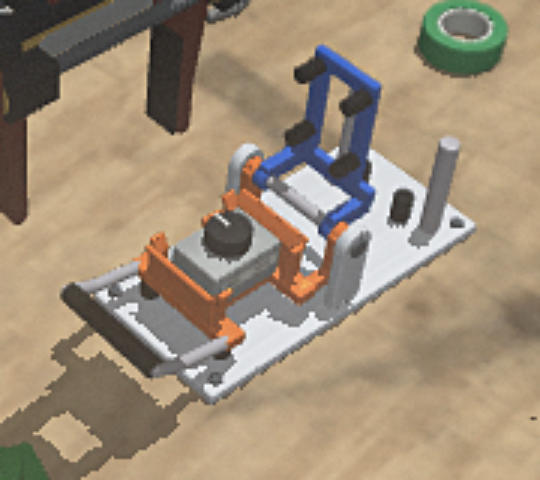

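The thermostat sits in the pocket at crop (228,255), knob up and level between the orange walls. I grip the bar with an outward offset so the inner finger clears the leaf edge, 46 mm from the bar.

```bash
python3 - <<'E'
from h import *
def rep(t): s=state();print(t,round(s["time"],2),np.round(s["ee_pos"],4),np.round(s["ft_force"],1),round(s["finger_gap"],4),round(float(s["finger_force"]),1))
b=BAR+[0,0,-.003]
move_l(list(b+.021*JY+[0,0,.03]),.2); move_l(list(b+.021*JY),.08); rep("down")
close(); rep("closed1")
for o in (.014,.007,0):
    move_l(list(b+o*JY),.05); rep(o)
close(); rep("closed2")
E
```

```text
down 13.41 [ 0.546  -0.137   0.0364] [-0.3  0.6  0. ] 0.0879 0.0
closed1 14.66 [ 0.5441 -0.1561  0.0393] [-10.4 -58.8   0.9] 0.015 30.0
0.014 14.95 [ 0.5438 -0.1581  0.0391] [ -8.1 -42.7   3.4] 0.0111 30.0
0.007 15.24 [ 0.5438 -0.1584  0.0385] [ -5.  -21.8   3.3] 0.0116 30.0
0 15.53 [ 0.5438 -0.1587  0.0374] [-1.  -3.   1.5] 0.0113 30.0
closed2 15.75 [ 0.5438 -0.1586  0.0374] [-0.1 -6.   2.6] 0.0111 30.0
```

```bash
python3 - <<'E'
from h import *
for d in range(12,145,12):
    move_l(list(barpos(np.radians(d))+[0,0,-.003]),.12); s=state(); f=np.array(s["ft_force"])
    print(d,round(s["time"],2),np.round(s["ee_pos"]-barpos(np.radians(d)),4),f.round(1),round(s["finger_gap"],4))
    if np.linalg.norm(f)>45: print("STOP");break
im=get_image("scene");cv2.imwrite("pics/s3.png",im["frame"][60:340,240:600])
E
```

```text
12 16.14 [-0.0003 -0.0007 -0.0033] [ 0.2 -5.5 -0.4] 0.0116
24 16.53 [-0.0003 -0.0003 -0.0036] [ 0.2 -5.4 -2.8] 0.0114
36 16.93 [-0.0001  0.0005 -0.0034] [-0.1 -1.  -0.8] 0.0114
48 17.32 [ 0.0001  0.0013 -0.0025] [-1.8  5.2  4. ] 0.0112
60 17.71 [ 0.0003  0.002  -0.0011] [-3.   7.5  9.7] 0.011
72 18.1 [0.0005 0.0014 0.0003] [-3.5  6.7 13.6] 0.0111
84 18.49 [ 0.0004  0.     -0.0001] [-3.   2.7 11.7] 0.0111
96 18.88 [ 0.0004 -0.0006 -0.0009] [-1.9 -0.2  8.4] 0.0114
108 19.27 [ 0.0004 -0.0009 -0.0021] [ 0.8 -1.7  3.9] 0.0111
120 19.67 [ 0.0005 -0.0007 -0.0032] [ 3.5 -2.6  2.6] 0.0113
132 20.06 [ 0.0003 -0.0009 -0.0042] [ 4.3 -2.  -0.1] 0.0112
144 20.45 [ 0.0001 -0.0011 -0.0049] [ 5.6 -1.5  0.2] 0.0113
```

View pics/s3.png

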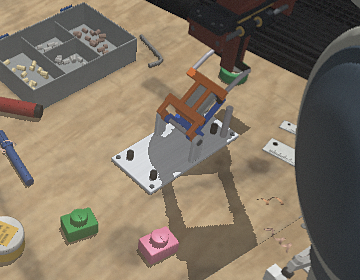

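The leaf is past upright and the cover is closing with it. I let go here, where the open fingers clear the leaf edge, then push the bar down to the stop from above with closed fingers.

```bash
python3 - <<'E'
from h import *
def rep(t): s=state();print(t,round(s["time"],2),np.round(s["ee_pos"],4),np.round(s["ft_force"],1),round(s["finger_gap"],4));return np.array(s["ft_force"])
gripper_open(); rep("open")
b=barpos(np.radians(144))
move_l(list(b+[0,0,.06]),.15); close(); rep("up")
for d in range(144,181,6):
    move_l(list(barpos(np.radians(d))+[0,0,.0145+(.006 if d==144 else 0)]),.08); f=rep(d)
    if f[2]>35: print("STOP");break
e=0
while f[2]<22 and e<.012:
    e+=.002; move_l(list(barpos(np.pi)+[0,0,.0145-e]),.05); f=rep(-e)
E
```

```text
open 21.74 [ 0.5124 -0.3948  0.1386] [-0.2 -0.   0. ] 0.088
up 23.65 [ 0.5124 -0.3948  0.2016] [-0.7  0.5  0. ] 0.0007
144 24.29 [ 0.5123 -0.3948  0.1619] [ 0.4 -0.4  0.5] 0.0005
150 24.68 [ 0.5113 -0.4051  0.1454] [-0.7 -3.6  3.2] 0.0003
156 25.01 [ 0.5099 -0.4106  0.1319] [-0.7  0.3  0.2] 0.0005
162 25.33 [ 0.5091 -0.4169  0.1185] [ 0.6  0.2 -0.5] 0.0004
168 25.66 [ 0.5083 -0.4219  0.1052] [ 0.4 -0.4 -0.3] 0.0004
174 25.98 [ 0.5079 -0.4253  0.0914] [ 0.6 -0.5  0. ] 0.0002
180 26.31 [ 0.5083 -0.4279  0.0783] [ 0.8 -1.9  2.7] 0.0004
-0.002 26.56 [ 0.5083 -0.4279  0.0781] [-1.3  0.8  8.5] 0.0006
-0.004 26.81 [ 0.5084 -0.428   0.078 ] [-3.3  3.3 15.3] 0.0004
-0.006 27.06 [ 0.5085 -0.428   0.0778] [-6.8  5.5 21. ] 0.0002
-0.008 27.31 [ 0.5085 -0.4281  0.0777] [-9.6  8.5 27.7] 0.0004
```

Hard stop reached: tips at z = 0.070, which is the bar top when closed. Lift off and check.

```bash
python3 - <<'E'
from h import *
move_l(list(barpos(np.pi)+[0,0,.15]),.15); move_to([.50,.05,.3],down(np.radians(60))); 
im=get_image("scene");cv2.imwrite("pics/s4.png",cv2.resize(im["frame"][130:270,330:510],None,fx=3,fy=3,interpolation=2))
t=get_image("top");cv2.imwrite("pics/t4.png",cv2.resize(t["frame"][190:300,350:540],None,fx=3,fy=3,interpolation=2))
P=cloud(t,np.argwhere(t["depth"]>0)[:,::-1]);d=P-HINGE;gx,gy=d@JX,d@JY
m=(abs(gx)<.03)&(abs(gy+.136)<.005)&(P[:,2]<.12)&(P[:,2]>.03);print("bar top z",np.percentile(P[m][:,2],[50,95]).round(4))
m=(abs(gx)<.006)&(abs(gy+.054)<.012);print("window z",np.median(P[m][:,2]).round(4)); s=state();print(s["time"],np.round(s["ee_pos"],3))
E
```

```text
bar top z [0.0683 0.0711]
window z 0.0732
30.2833 [0.5   0.049 0.3  ]
```

View pics/t4.png

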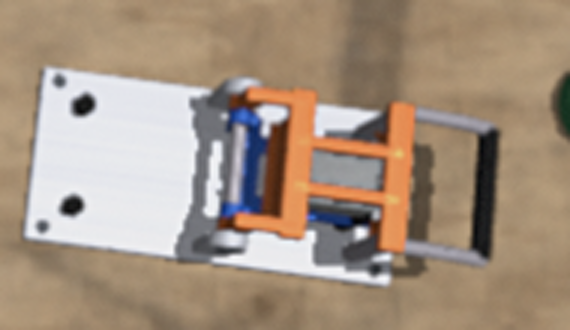

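View pics/s4.png

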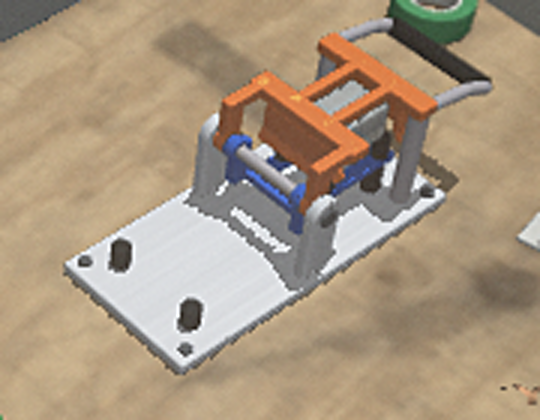

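The top crop shows the leaf fully over: the bar is at (485,195), with its top at z ≈ 0.070. The thermostat's grey back shows in the window at (345,165) at z = 0.073, against a floor at 0.074. The gripper is clear. A quick tilt check, then I hand in if it passes.

```bash
python3 - <<'E'
from h import *
t=get_image("top");hsv=cv2.cvtColor(t["frame"],cv2.COLOR_BGR2HSV);px=np.argwhere(t["depth"]>0)[:,::-1];P=cloud(t,px);d=P-HINGE;gx,gy=d@JX,d@JY
s=hsv[px[:,1],px[:,0],1]
m=(abs(gx)<.022)&(abs(gy+.054)<.03)&(s<60)&(P[:,2]>.055)
A=np.c_[gx,gy+.054,np.ones(len(gx))][m];c=np.linalg.lstsq(A,P[m][:,2],rcond=None)[0]
tilt=np.degrees(np.arctan(np.hypot(*c[:2])));print(m.sum(),c.round(3),"tilt",tilt.round(1),"extent",np.percentile(A[:,:2],[2,98],axis=0).round(4).tolist())
if tilt<7: print(job_done(), state()["time"])
E
```

```text
332 [ 0.262 -0.002  0.073] tilt 14.7 extent [[-0.019, -0.02], [0.0095, 0.0162]]
```

```bash
python3 - <<'E'
from h import *
for n in ("top","scene"):
    t=get_image(n);hsv=cv2.cvtColor(t["frame"],cv2.COLOR_BGR2HSV);px=np.argwhere(t["depth"]>0)[:,::-1];P=cloud(t,px);d=P-HINGE;gx,gy=d@JX,d@JY+.054
    s=hsv[px[:,1],px[:,0],1]; m=(abs(gx)<.026)&(abs(gy)<.03)&(s<60)&(P[:,2]>.04)
    for a in np.arange(-.024,.024,.004):
        k=m&(gx>=a)&(gx<a+.004)
        if k.sum()>3: print(n,round(a+.002,3),k.sum(),np.percentile(P[k][:,2],[10,50,90]).round(4),"y",np.percentile(gy[k],[3,97]).round(3))
E
```

```text
top -0.022 4 [0.0624 0.0729 0.0794] y [-0.023 -0.02 ]
top -0.018 84 [0.054  0.0685 0.0739] y [-0.022  0.014]
top -0.014 16 [0.0576 0.0727 0.0746] y [-0.026  0.014]
top -0.006 34 [0.0714 0.074  0.0751] y [-0.02   0.014]
top -0.002 57 [0.0713 0.0733 0.0746] y [-0.019  0.016]
top 0.002 58 [0.0712 0.0734 0.0748] y [-0.02   0.015]
top 0.006 57 [0.0716 0.0733 0.0754] y [-0.02   0.016]
top 0.01 31 [0.0711 0.0726 0.0748] y [-0.019  0.015]
scene -0.022 26 [0.0436 0.0562 0.0662] y [-0.024  0.003]
scene -0.018 94 [0.0484 0.0694 0.0743] y [-0.023  0.008]
scene -0.014 4 [0.0519 0.0732 0.0742] y [-0.02   0.007]
scene -0.002 25 [0.0737 0.0747 0.0759] y [-0.019  0.011]
scene 0.002 25 [0.0735 0.0748 0.076 ] y [-0.018  0.009]
scene 0.006 33 [0.0733 0.0746 0.0758] y [-0.019  0.011]
scene 0.01 10 [0.0732 0.074  0.0756] y [-0.014  0.008]
```

The earlier tilt came from side-face points at x < -16 mm. The back itself is flat at 0.073–0.075 across the window, so the part lies level on the pocket floor. Handing in.

```bash
python3 -c "
from h import *
print(job_done(), state()['time'])"
```

```text
the job is handed in; nothing more can be done
the job is handed in; nothing more can be done
```

The job is handed in: the thermostat is trapped knob down in the closed jig, its back level in the leaf's window at z ≈ 0.074 m. The leaf was pushed to its stop and the arm moved clear by about 30 s; `job_done()` only confirmed the hand-in and gave no verdict.

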